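Move four sensor heads to the test rack in reverse order

ROBOT

A 7-joint arm with a two-finger parallel gripper is mounted at the origin on the work surface. World frame = base frame: x ahead of the robot, y to its left, z up, the work surface at z = 0. Lengths are in m, angles in rad, forces in N, time in s.
With the tool pointing down it reaches from about 0.425 to 0.875 m from the base axis. Payload 9.9 kg.
Tool frame: the origin (TCP) lies midway between the tips of the shut fingers; the grasp point (between the pads) lies 19 mm behind it; z points along the fingers, y is the direction in which the jaws open and shut (so a half turn about z gives the same grasp; the last joint's range is limited). The gripper opens to 85 mm and grips with 20 to 120 N. Pads are 22 mm wide; open, the fingers measure 114 mm over their backs; the gripper's body (76 mm by 85 mm) begins 54 mm behind the grasp point. The pads swing forward as they close: fully open they stand 13 mm farther back than shut.
Start: joints at [-1.343, 0.576, 0.025, 1.437, -0.015, 1.129, -0.057], TCP at [0.207, 0.642, 0.231] pointing down, gripper open.
Joint ranges: [-2.76, 2.76], [-0.34, 2.15], [-1.52, 1.57], [0.19, 2.46], [-1.09, 4.23], [0.17, 1.99], [-2.82, 2.82]. Speed limits (rad/s): [2.22, 2.22, 3.01, 3.01, 3.14, 3.14, 3.14].

INTERFACE

Orientations are given as a unit quaternion [w, x, y, z].
In Python, from rig import * gives the robot as it stands. The module is installed in compiled form; this text tells all that it offers.
- The arm moves only by the tool drive_tool, never from a script. Its argument "deltas" is a list that holds one entry, the list of rows, each a list of 7 numbers: the turn, a rotation vector about the tool's x, y, z in rad, then the shift along the tool's x, y, z in cm, then the closure in counts, from 0 (fully open) to 255 (shut). In form: [[[wx, wy, wz, dx, dy, dz, fingers], ...]]. A call has 1 to 5 rows; each row is the pose to reach, as a shift and turn from the pose commanded when the call began, along the tool's axes at that moment; what a row does not reach only later rows make up. A row lasts 1/12 s, in which the tool goes at most 41.7 mm and 7.16 degrees, less where a joint would pass 70% of its speed; a pose out of reach is approached as far as the arm can. A call with a gripper value outside its range is refused whole. The fingers move at their own pace and stop on an object; the grip force is fixed at half the most. Time passes only in rows, so rows that repeat a pose let the fingers close. It gives the time, the measured TCP pose, the force and the opening at its end, in the units of the state.
- observe(): the state, without advancing time (a new reading comes with each control period).
- get_image(name): name is "side" or "top"; returns (picture, depth): 384x512x3 uint8, red, green, blue; 384x512 float32, m along the optical axis (not along the pixel's ray), 0 where there is no reading.
- camera_info(name): a dict with "intrinsics" (3x3 intrinsics, pixels), "camera_from_world" (4x4, takes a point from world to camera coordinates). Camera axes: x right, y down, z forward; pixel columns grow to the right and rows downward; lengths in m; the calibration is good to about 2 mm. A picture is of the moment at which its call begins. camera_info takes no time and is no camera call.
- hand_in(): hands the job in, once; it reports no verdict.
The state is a dict: "clock": time; "q": joint angles; "dq": joint speeds; "joint_efforts": joint torques, N m; "tool_pos": TCP position; "eef_rot": TCP orientation; "wrist_force": force on the tool from outside, world axes, zero at the start; "ft_torque": the same for the moment, N m; "gripper_width": opening from 0.0 (shut) to 1.0 (fully open).
Only numpy, scipy, OpenCV 4.12 (cv2) and the standard library are available. Lean on these libraries where they do the work, as an engineer would, in place of code of your own. Each camera call takes 0.05 s, during which the arm holds its last target.

TASK

Move all four white sensor heads from the blue pockets on the aluminium board into the black test rack, one to a compartment, in reverse order: the head that starts leftmost in its row (as seen from the robot) ends in the rightmost compartment, the second from the left in the second from the right, and so on. Set each one down gently, standing upright with its foot flat on the compartment's floor, and never drop one or knock one over.

Things in the scene. Friction and masses are not known exactly. Their poses are not given: they have to be found in the camera images.
- dome: White plastic sensor head, about 60 g, on a round foot flange 46 mm in diameter and 6 mm thick. Above the flange a plain round body 34 mm in diameter, straight up to 40 mm, then rounding in to a small flat top at 50 mm. Origin: centre of the underside; z up through the head. It starts upright in its pocket, up to 4 mm off centre and up to 0.15 rad out of line with it.
- tall: White plastic sensor head, about 60 g, on a round foot flange 46 mm in diameter and 6 mm thick. Above the flange a slim round body 28 mm in diameter, 68 mm tall in all, with a flat steel disc on top. Origin: centre of the underside; z up through the head. It starts upright in its pocket, up to 4 mm off centre and up to 0.15 rad out of line with it.
- square: White plastic sensor head, about 60 g, on a round foot flange 46 mm in diameter and 6 mm thick. Above the flange a square body 34 x 34 mm (sides along its x and y), top at 46 mm, with one round grey window (20 mm) on top. Origin: centre of the underside; z up through the head. It starts upright in its pocket, up to 4 mm off centre and up to 0.15 rad out of line with it.
- oblong: White plastic sensor head, about 60 g, on a round foot flange 46 mm in diameter and 6 mm thick. Above the flange an oblong body 24 mm (along its x) by 44 mm (along its y), top at 54 mm, with two small grey windows on top. Origin: centre of the underside; z up through the head. It starts upright in its pocket, up to 4 mm off centre and up to 0.15 rad out of line with it.
- pocket_dome: Fixed blue open pocket in which the dome head starts; the four pockets look alike. 80 mm (x) by 72 mm (y) outside, walls 3 mm, floor 3 mm thick, rim 11 mm above its underside (8 mm above the floor inside). Origin: centre of its underside, on the board; axes as the source board's.
- pocket_tall: Fixed blue open pocket in which the tall head starts; the four pockets look alike. 80 mm (x) by 72 mm (y) outside, walls 3 mm, floor 3 mm thick, rim 11 mm above its underside (8 mm above the floor inside). Origin: centre of its underside, on the board; axes as the source board's.
- pocket_square: Fixed blue open pocket in which the square head starts; the four pockets look alike. 80 mm (x) by 72 mm (y) outside, walls 3 mm, floor 3 mm thick, rim 11 mm above its underside (8 mm above the floor inside). Origin: centre of its underside, on the board; axes as the source board's.
- pocket_oblong: Fixed blue open pocket in which the oblong head starts; the four pockets look alike. 80 mm (x) by 72 mm (y) outside, walls 3 mm, floor 3 mm thick, rim 11 mm above its underside (8 mm above the floor inside). Origin: centre of its underside, on the board; axes as the source board's.
- source_board: Fixed aluminium board, 90 (x) x 310 (y) mm, 8 mm thick, carrying the four blue pockets in a row along its y axis, centres at y = +111, +37, -37, -111 mm. Origin: centre of underside, at bench level. +y is its left end seen from the robot; turned at most 0.3 rad. Board and test rack lie side by side, one on the left and one on the right, either way round.
- test_rack: Fixed black rack, light-topped dividers, empty, 84 (x) x 300 (y) x 13 mm high: a row of four open compartments, each 76 (x) x 70 (y) mm inside, centres at x = 0, y = +111, +37, -37, -111 mm. Walls 4 mm, floor 4 mm thick, rim 9 mm above the floor. A 10 mm high strip runs along its +x side. Origin: centre of underside, at bench level. +y is its left end seen from the robot; turned up to 0.3 rad.
There are look-alikes about, which are no part of the job. Leave any pink look-alike of the oblong alone.

How it is judged:
At the end, for the whole second after the job is handed in: Each head stands in the test rack compartment that mirrors its starting place in the row, within 16 mm along the row and 19 mm across it of the centre (anywhere inside the walls), underside within 4 mm of the floor, upright to 0.08 rad, at rest and let go (((y of pocket_dome in the frame of source_board between 0.091 and 0.131 m and y of dome in the frame of test_rack between -0.127 and -0.095 m) or (y of pocket_dome in the frame of source_board between 0.017 and 0.057 m and y of dome in the frame of test_rack between -0.053 and -0.021 m) or (y of pocket_dome in the frame of source_board between -0.057 and -0.017 m and y of dome in the frame of test_rack between 0.021 and 0.053 m) or (y of pocket_dome in the frame of source_board between -0.131 and -0.091 m and y of dome in the frame of test_rack between 0.095 and 0.127 m)) and x of dome in the frame of test_rack between -0.019 and 0.019 m and z of dome in the frame of test_rack between 0 and 0.008 m and angle between each of dome, tall, square, oblong's own z axis and vertical below 0.08 rad and linear speed of each of dome, tall, square, oblong below 0.02 m/s and angular speed of each of dome, tall, square, oblong below 0.2 rad/s and contact force between each of dome, tall, square, oblong and the fingers below 0.05 N and ((y of pocket_tall in the frame of source_board between 0.091 and 0.131 m and y of tall in the frame of test_rack between -0.127 and -0.095 m) or (y of pocket_tall in the frame of source_board between 0.017 and 0.057 m and y of tall in the frame of test_rack between -0.053 and -0.021 m) or (y of pocket_tall in the frame of source_board between -0.057 and -0.017 m and y of tall in the frame of test_rack between 0.021 and 0.053 m) or (y of pocket_tall in the frame of source_board between -0.131 and -0.091 m and y of tall in the frame of test_rack between 0.095 and 0.127 m)) and x of tall in the frame of test_rack between -0.019 and 0.019 m and z of tall in the frame of test_rack between 0 and 0.008 m and ((y of pocket_square in the frame of source_board between 0.091 and 0.131 m and y of square in the frame of test_rack between -0.127 and -0.095 m) or (y of pocket_square in the frame of source_board between 0.017 and 0.057 m and y of square in the frame of test_rack between -0.053 and -0.021 m) or (y of pocket_square in the frame of source_board between -0.057 and -0.017 m and y of square in the frame of test_rack between 0.021 and 0.053 m) or (y of pocket_square in the frame of source_board between -0.131 and -0.091 m and y of square in the frame of test_rack between 0.095 and 0.127 m)) and x of square in the frame of test_rack between -0.019 and 0.019 m and z of square in the frame of test_rack between 0 and 0.008 m and ((y of pocket_oblong in the frame of source_board between 0.091 and 0.131 m and y of oblong in the frame of test_rack between -0.127 and -0.095 m) or (y of pocket_oblong in the frame of source_board between 0.017 and 0.057 m and y of oblong in the frame of test_rack between -0.053 and -0.021 m) or (y of pocket_oblong in the frame of source_board between -0.057 and -0.017 m and y of oblong in the frame of test_rack between 0.021 and 0.053 m) or (y of pocket_oblong in the frame of source_board between -0.131 and -0.091 m and y of oblong in the frame of test_rack between 0.095 and 0.127 m)) and x of oblong in the frame of test_rack between -0.019 and 0.019 m and z of oblong in the frame of test_rack between 0 and 0.008 m); the robot touches nothing.
It fails at once if a head was dropped (it fell free of the fingers faster than 0.7 m/s, some 25 mm) ((contact force between dome and the fingers below 0.05 N and linear speed of dome above 0.7 m/s) or (contact force between tall and the fingers below 0.05 N and linear speed of tall above 0.7 m/s) or (contact force between square and the fingers below 0.05 N and linear speed of square above 0.7 m/s) or (contact force between oblong and the fingers below 0.05 N and linear speed of oblong above 0.7 m/s)).
It fails at once if a head was tipped over (more than 0.8 rad from upright) (angle between any of dome, tall, square, oblong's own z axis and vertical above 0.8 rad).
It also fails if it takes over 120 s, if anything falls off the work surface, if the arm or the gripper's body presses on something with over 40 N, if the wrist force passes 120 N, or if a joint passes its speed limit or range.

## Working session

There is one attempt and no reset: what is moved stays moved. The work goes in short steps, Python scripts to look and compute and a tool call to move; the robot and the scene stay as the last step left them, time stands still between calls to the robot, and variables do not carry over. Pictures are saved under pics/ and viewed, and the job is handed in when it is done.

Besides the shell and the picture viewer there is one more tool, called after "Emit:" by a JSON object that holds its "name" and its "arguments", one argument or row to a line. drive_tool: Moves the arm, as the interface text tells. Its arguments: {"type":"object","properties":{"deltas":{"type":"array"}},"required":["deltas"]}

```bash
mkdir -p pics
cat > h.py <<'E'
from rig import *
import numpy as np, cv2
def grab(n,fn):
    im,d=get_image(n); np.savez('last_%s.npz'%n,im=im,d=d); cv2.imwrite('pics/'+fn,im[:,:,::-1]); return im,d
def ray(n,u,v,z):
    c=camera_info(n);K=np.array(c["intrinsics"]);T=np.array(c["camera_from_world"])
    R=T[:3,:3];o=-R.T@T[:3,3];d=R.T@np.linalg.inv(K)@np.array([u,v,1.]);return o+d*(z-o[2])/d[2]
def proj(n,p):
    c=camera_info(n);K=np.array(c["intrinsics"]);T=np.array(c["camera_from_world"])
    q=K@(T[:3,:3]@np.array(p)+T[:3,3]);return q[:2]/q[2]
E
python3 - <<'E'
from h import *
s=observe();print({k:np.round(v,3) for k,v in s.items()})
for n in("top","side"):
    grab(n,n+'0.png');c=camera_info(n);T=np.array(c["camera_from_world"]);print(n,np.round(c["intrinsics"],1),np.round(T,3),-T[:3,:3].T@T[:3,3])
E
```

```text
{'clock': np.float64(0.0), 'q': array([-1.343,  0.577,  0.025,  1.438, -0.015,  1.129, -0.057]), 'dq': array([ 0.001,  0.001, -0.002, -0.   ,  0.001, -0.001,  0.001]), 'joint_efforts': array([ 0.0000e+00, -7.6576e+01,  2.2510e+00, -2.8597e+01,  1.5000e-02,
        1.3000e-02, -0.0000e+00]), 'tool_pos': array([0.207, 0.642, 0.23 ]), 'eef_rot': array([-0.   ,  0.155,  0.988, -0.001]), 'wrist_force': array([-0.35 ,  0.584,  0.11 ]), 'ft_torque': array([-0.052, -0.029, -0.003]), 'gripper_width': np.float64(0.997)}
top [[418.4   0.  254.1]
 [  0.  418.4 200.9]
 [  0.    0.    1. ]] [[-0.05  -0.999 -0.005  0.024]
 [-0.978  0.05  -0.203  0.499]
 [ 0.203 -0.005 -0.979  0.972]
 [ 0.     0.     0.     1.   ]] [0.29130939 0.00387761 1.05334701]
side [[419.5   0.  257.5]
 [  0.  419.5 200. ]
 [  0.    0.    1. ]] [[ 0.981 -0.194  0.02  -0.493]
 [-0.087 -0.527 -0.845  0.062]
 [ 0.175  0.827 -0.534  0.978]
 [ 0.     0.     0.     1.   ]] [ 0.31755832 -0.87255099  0.58431105]
```

View pics/top0.png

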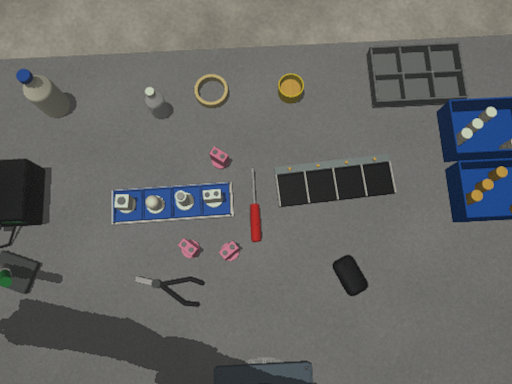

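View pics/side0.png

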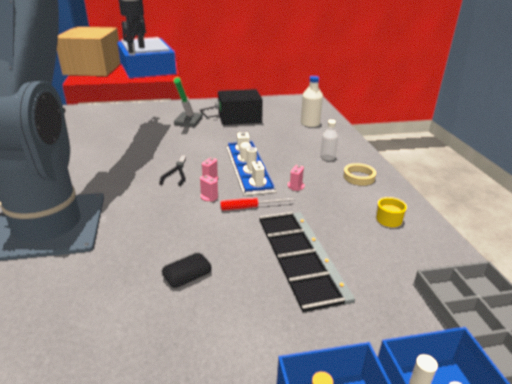

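Run:
```python
from h import *
im=np.load('last_top.npz')['im']
c=im[170:235,100:245];cv2.imwrite('pics/c1.png',cv2.resize(c,None,fx=5.5,fy=5.5,interpolation=cv2.INTER_CUBIC)[:,:,::-1])
c=im[145:215,265:405];cv2.imwrite('pics/c2.png',cv2.resize(c,None,fx=5.5,fy=5.5,interpolation=cv2.INTER_CUBIC)[:,:,::-1])
hsv=cv2.cvtColor(im,cv2.COLOR_RGB2HSV)
print(hsv[205,135],hsv[190,325],im[190,325],im[203,123],im[187,307],im[190,272])
```

```text
[30 14 88] [60 12 41] [39 41 39] [102 104 100] [149 148 138] [113 112 109]
```

View pics/c1.png

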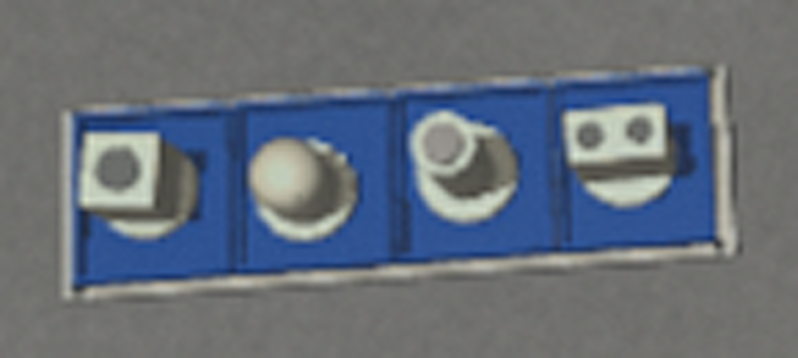

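View pics/c2.png

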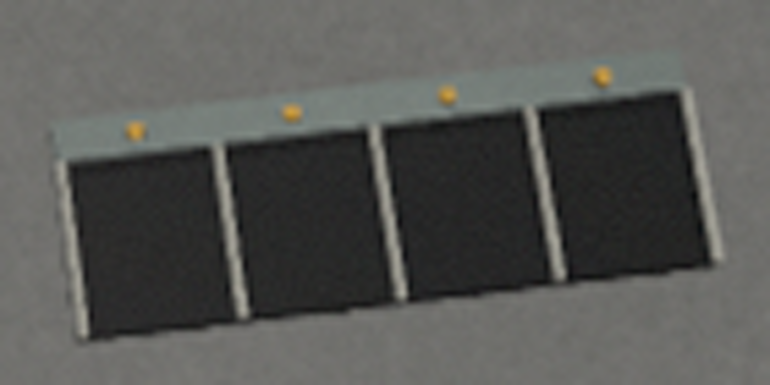

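```bash
cat > meas.py <<'E'
from h import *
def rackfit(im):
    g=im.max(2); m=(g<60).astype(np.uint8); m[:140]=0;m[225:]=0;m[:,:270]=0;m[:,400:]=0
    n,l,st,c=cv2.connectedComponentsWithStats(m); out=[]
    for i in range(1,n):
        if st[i,4]>300:
            cn=cv2.findContours((l==i).astype(np.uint8),0,1)[0][0]; r=cv2.minAreaRect(cn)
            out.append((c[i],st[i,4],r))
    return sorted(out,key=lambda o:o[0][0])
E
python3 - <<'E'
from meas import *
z=np.load('last_top.npz');im=z['im'];d=z['d']
P=[]
for c,a,r in rackfit(im):
    p=ray('top',*c,0.006);P.append(p);print('cell',np.round(c,1),a,np.round(p,4),np.round(r[1],1))
P=np.array(P);dv=P[0]-P[-1];print('rack ctr',P.mean(0),'pitch',np.linalg.norm(dv)/3,'yaw',np.arctan2(-dv[0],dv[1]))
hsv=cv2.cvtColor(im,cv2.COLOR_RGB2HSV)
b=((hsv[...,0]>95)&(hsv[...,0]<130)&(hsv[...,1]>120)).astype(np.uint8);b[:170]=0;b[235:]=0;b[:,:100]=0;b[:,240:]=0
cn=cv2.findNonZero(b);r=cv2.minAreaRect(cn);print('blue',r)
bx=cv2.boxPoints(r);Q=np.array([ray('top',*p,0.019) for p in bx]);print(np.round(Q,4),Q.mean(0))
# white
roi=im[170:235,100:245].astype(int)
for v0,u0 in((203,123),(202,154),(197,184),(195,213)):
    print(im[v0-8:v0+9:2,u0-10:u0+11:2].max(2))
E
```

```text
cell [292.1 189. ] 839 [ 0.5351 -0.1006  0.006 ] [32.2 26.4]
cell [320.8 185.5] 835 [ 0.5406 -0.175   0.006 ] [32.8 26. ]
cell [349.4 182.2] 835 [ 0.5456 -0.2493  0.006 ] [32.6 26.1]
cell [378.  178.8] 833 [ 0.5508 -0.3238  0.006 ] [33.1 25.8]
rack ctr [ 0.54301542 -0.21218298  0.006     ] pitch 0.07458413680010978 yaw 0.0705535764587845
blue ((170.9857177734375, 202.28909301757812), (30.540058135986328, 116.24162292480469), 86.12147521972656)
[[0.5503 0.3581 0.019 ]
 [0.5558 0.0629 0.019 ]
 [0.4768 0.0606 0.019 ]
 [0.4715 0.3514 0.019 ]] [0.51359447 0.2082557  0.019     ]
[[142 145 207 207 212 208 207 210  94 140 144]
 [142 169 200 144 128 128 208 205  71  78 112]
 [139 179 169 110 110 110 162 199  72  79  98]
 [140 200 137 110 109 112 146 195  74  79 105]
 [134 209 189 103 106 104 199 182  76  78 115]
 [147 208 206 205 187 207 205 179  76  78 111]
 [141 149 148 156 156 155 162 140  78  76 119]
 [145  67 125  87  85  85  84  84  86  87 121]
 [144  63 148 150 178 200 199 200 188 120 136]]
[[104 145 146 143 133 148 144 146 145 145 145]
 [103 142 138 165 164 139 137 184 143 146 146]
 [
[... 475 characters left out ...]
188 150 149 145 160 134 111 119 115 147]
 [158 197 147 150 141 173 119  91 118 107 130]
 [149 201 172 126 141 191  79  78 112 120 111]
 [150 187 167 165 149  81  85  82 103 120 119]
 [149 177 199  97  87  88  86  85 114 134 125]
 [148 158 210 200 114  84  83 179 193 148 149]]
[[150 150 149 148 148 146 147 147 146 145 145]
 [149 130 129 145 160 173 174 179 178 138 147]
 [205 212 196 209 207 208 151 157 210 108 151]
 [186 131 107 164 205 177 111 106 204  62  81]
 [175 105 109 143 205 194 138 142 212  83  83]
 [168 200 178 208 206 210 212 209 207  97  88]
 [117 150 146 143 129 102  83  83  85  83  86]
 [108  91  88  89  87  85  84  82  89  94  77]
 [113 131 181 178 183 187 196 209 211 145 149]]
```

```bash
cat >> meas.py <<'E'
def cloud(n,d):
    c=camera_info(n);K=np.array(c["intrinsics"]);T=np.array(c["camera_from_world"])
    v,u=np.mgrid[:384,:512];p=np.stack([(u-K[0,2])/K[0,0]*d,(v-K[1,2])/K[1,1]*d,d],-1)
    w=(p-T[:3,3])@T[:3,:3]; w[d<=0]=np.nan; return w
E
python3 - <<'E'
from meas import *
H={'square':(46,123,202),'dome':(50,154,202),'tall':(68,182,196),'oblong':(54,213,195)}
for cam in('top','side'):
  z=np.load('last_%s.npz'%cam);w=cloud(cam,z['d'])
  for k,(h,u,v) in H.items():
    c0=ray('top',u,v,(11+h)/1000.)
    near=(np.hypot(w[...,0]-c0[0],w[...,1]-c0[1])<.035)&(w[...,2]>.011+(h-(12 if k=='dome' else 6))/1000.)
    p=w[near]
    if len(p)<3: print(cam,k,len(p));continue
    r=cv2.minAreaRect((p[:,:2]*1000).astype(np.float32))
    print(cam,k,len(p),np.round(p.mean(0),4),'z95',np.round(np.percentile(p[:,2],[5,50,95]),4),'rect',np.round(r[0],1),np.round(r[1],1),round(r[2],1))
z=np.load('last_top.npz');im=z['im']
m=(im.max(2)>168).astype(np.uint8)
for k in('square','oblong'):
    h,u,v=H[k];s=np.zeros_like(m);s[v-12:v+10 if k=='square' else v+6,u-13:u+12]=1
    n,l,st,c=cv2.connectedComponentsWithStats(m*s,connectivity=4);i=1+np.argmax(st[1:,4]);hull=cv2.convexHull(cv2.findNonZero((l==i).astype(np.uint8)))
    wp=np.array([ray('top',*q,(11+h)/1000.)[:2] for q in hull[:,0]])*1000
    r=cv2.minAreaRect(wp.astype(np.float32));print(k,'hull rect mm',np.round(r[0],1),np.round(r[1],1),round(r[2],1))
E
```

```text
top square 197 [0.5158 0.3207 0.0568] z95 [0.0534 0.0568 0.0599] rect [516.2 321.3] [34.8 33.7] 86.8
top dome 147 [0.5106 0.2468 0.0569] z95 [0.0504 0.0574 0.0622] rect [510.7 247.4] [31.2 31.7] 89.0
top tall 102 [0.5168 0.1741 0.0777] z95 [0.0747 0.0777 0.0807] rect [516.8 174. ] [27.4 25.2] 55.3
top oblong 179 [0.5198 0.1002 0.0649] z95 [0.0611 0.0649 0.0687] rect [520.4 100.3] [24.7 44. ] 2.9
side square 72 [0.5173 0.3187 0.0583] z95 [0.0528 0.0587 0.0625] rect [517.7 324.6] [39.4 33.2] 88.0
side dome 64 [0.5107 0.2448 0.0585] z95 [0.0512 0.0592 0.064 ] rect [511.4 248.6] [29.6 27.7] 35.8
side tall 55 [0.5176 0.1727 0.0787] z95 [0.0742 0.079  0.0821] rect [518.  174.2] [25.9 25.3] 79.4
side oblong 97 [0.5204 0.0981 0.0661] z95 [0.0607 0.0668 0.0691] rect [521.3 102.2] [24.  45.4] 3.3
square hull rect mm [517.1 322.1] [31.5 29.9] 87.1
oblong hull rect mm [520.1 101. ] [41.3 22.3] 88.6
```

```bash
cat > to.py <<'E'
import sys
from h import *
from scipy.spatial.transform import Rotation as Ro
def to(x,y,z,yaw=0.):
    s=observe();q=s['eef_rot'];R=Ro.from_quat([q[1],q[2],q[3],q[0]])
    c,n=np.cos(yaw),np.sin(yaw)
    G=Ro.from_matrix(np.array([[-(-n),c,0],[c,n,0],[0,0,-1]]) if 0 else np.array([[-n,c,0],[c,n,0],[0,0,-1]]))
    G=Ro.from_matrix(np.column_stack([np.cross([c,n,0],[0,0,-1]),[c,n,0],[0,0,-1]]))
    d=R.inv().apply(np.array([x,y,z])-s['tool_pos'])*100
    print('t',round(float(s['clock']),2),'pos',np.round(s['tool_pos'],4),'w',round(float(s['gripper_width']),3),'F',np.round(s['wrist_force'],1))
    print('rotvec',np.round((R.inv()*G).as_rotvec(),4),'shift cm',np.round(d,2))
to(*[float(a) for a in sys.argv[1:]])
E
python3 to.py .52 .1 .2
```

```text
t 0.1 pos [0.2069 0.6421 0.2305] w 1.001 F [-0.4 -0.5 -1.2]
rotvec [-1.300e-03  1.000e-03  1.259e+00] shift cm [-46.42 -41.98   3.12]
```

Emit:
{"name": "drive_tool", "arguments": {
  "deltas": [
    [[0, 0, 0.1, -2.5, -2.5, 0, 0], [0, 0, 0.2, -5, -4.5, 0, 0], [0, 0, 0.3, -7.5, -7, 0, 0], [0, 0, 0.4, -10, -9.2, 0, 0], [0, 0, 0.5, -12.5, -11.5, 0, 0]]
  ]
}}

```text
clock: 0.52
tool_pos: [0.2912, 0.493, 0.231]
eef_rot: [-0.0, 0.397, 0.918, -0.0]
wrist_force: [0.6, -0.2, 0.7]
gripper_width: 0.999
```

```bash
python3 to.py .52 .1 .2
```

```text
t 0.52 pos [0.2912 0.493  0.231 ] w 0.999 F [ 0.6 -0.2  0.7]
rotvec [-5.000e-04  4.000e-04  7.541e-01] shift cm [-44.31 -10.23   3.11]
```

Emit:
{"name": "drive_tool", "arguments": {
  "deltas": [
    [[0, 0, 0.1, -3.4, -0.8, 0, 0], [0, 0, 0.2, -6.8, -1.6, 0, 0], [0, 0, 0.3, -10.2, -2.4, 0.5, 0], [0, 0, 0.4, -13.6, -3.2, 1, 0], [0, 0, 0.5, -17, -4, 1, 0]]
  ]
}}

```text
clock: 0.93
tool_pos: [0.3788, 0.3419, 0.2205]
eef_rot: [-0.0, 0.612, 0.791, -0.001]
wrist_force: [1.1, 0.3, 0.4]
gripper_width: 0.998
```

```bash
python3 to.py .52 .1 .2
```

```text
t 0.93 pos [0.3788 0.3419 0.2205] w 0.998 F [1.1 0.3 0.4]
rotvec [-0.0011  0.0008  0.2543] shift cm [-26.96   7.59   2.06]
```

Emit:
{"name": "drive_tool", "arguments": {
  "deltas": [
    [[0, 0, 0.05, -3.4, 1, 0, 0], [0, 0, 0.1, -6.8, 2, 0, 0], [0, 0, 0.15, -10.2, 3, 0, 0], [0, 0, 0.2, -13.6, 4, 0, 0], [0, 0, 0.25, -17, 5, 0, 0]]
  ]
}}

```text
clock: 1.35
tool_pos: [0.471, 0.1907, 0.2212]
eef_rot: [-0.0, 0.705, 0.71, -0.0]
wrist_force: [0.9, -0.4, 0.1]
gripper_width: 0.999
```

```bash
python3 to.py .52 .1 .12
```

```text
t 1.35 pos [0.471  0.1907 0.2212] w 0.999 F [ 0.9 -0.4  0.1]
rotvec [-0.0003  0.0001  0.0068] shift cm [-9.1   4.84 10.12]
```

Emit:
{"name": "drive_tool", "arguments": {
  "deltas": [
    [[0, 0, 0, -3, 1.6, 1, 0], [0, 0, 0, -6, 3.2, 3, 0], [0, 0, 0, -9.1, 4.85, 6, 0], [0, 0, 0, -9.1, 4.85, 9, 0], [0, 0, 0, -9.1, 4.85, 10, 0]]
  ]
}}

```text
clock: 1.77
tool_pos: [0.5187, 0.0988, 0.1178]
eef_rot: [-0.001, 0.705, 0.709, -0.002]
wrist_force: [-0.8, 0.3, -0.3]
gripper_width: 1.001
```

```bash
python3 to.py .52 .1005 .025
python3 - <<'E'
from h import *
for n in('top','side'):
    im,d=grab(n,n+'1.png')
E
```

```text
t 1.77 pos [0.5187 0.0988 0.1178] w 1.001 F [-0.8  0.3 -0.3]
rotvec [-0.0043  0.0023  0.0049] shift cm [0.19 0.17 9.27]
```

View pics/side1.png

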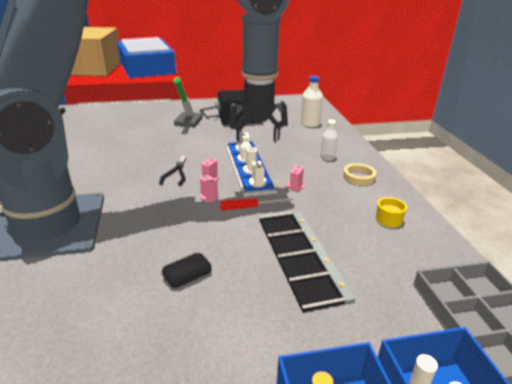

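The side picture shows the gripper at (262,110) over the row, with its jaws across the board. The white oblong at (258,172) is the target because it sits in a blue pocket. The pink pieces at (208,180) and (297,178) are on the bench and stay put.

Emit:
{"name": "drive_tool", "arguments": {
  "deltas": [
    [[0, 0, 0, 0.1, 0.1, 2.2, 0], [0, 0, 0, 0.1, 0.1, 4.4, 0], [0, 0, 0, 0.1, 0.1, 6.5, 0], [0, 0, 0, 0.1, 0.1, 8.3, 0], [0, 0, 0, 0.1, 0.1, 9.3, 0]]
  ]
}}

```text
clock: 2.28
tool_pos: [0.5207, 0.1047, 0.0281]
eef_rot: [-0.0, 0.703, 0.711, 0.0]
wrist_force: [0.2, -0.2, -0.1]
gripper_width: 1.0
```

```bash
python3 to.py .52 .1005 .025
```

```text
t 2.28 pos [0.5207 0.1047 0.0281] w 1.0 F [ 0.2 -0.2 -0.1]
rotvec [-0.0002 -0.001   0.0116] shift cm [-0.42 -0.08  0.31]
```

Emit:
{"name": "drive_tool", "arguments": {
  "deltas": [
    [[0, 0, 0.01, -0.3, 0, 0.1, 0], [0, 0, 0.01, -0.3, 0, 0.1, 0]]
  ]
}}

```text
clock: 2.45
tool_pos: [0.5212, 0.1, 0.0281]
eef_rot: [0.0, 0.708, 0.707, 0.0]
wrist_force: [0.3, -0.4, 0.1]
gripper_width: 1.0
```

```bash
python3 to.py .52 .1005 .025
```

```text
t 2.45 pos [0.5212 0.1    0.0281] w 1.0 F [ 0.3 -0.4  0.1]
rotvec [ 0.0004 -0.0002 -0.0012] shift cm [ 0.05 -0.12  0.31]
```

Emit:
{"name": "drive_tool", "arguments": {
  "deltas": [
    [[0, 0, 0, 0, -0.1, 0.2, 60], [0, 0, 0, 0, -0.1, 0.3, 120], [0, 0, 0, 0, -0.1, 0.3, 255], [0, 0, 0, 0, -0.1, 0.3, 255], [0, 0, 0, 0, -0.1, 0.3, 255]]
  ]
}}

```text
clock: 2.87
tool_pos: [0.5202, 0.0998, 0.0247]
eef_rot: [0.0, 0.707, 0.707, 0.0]
wrist_force: [-0.3, -0.4, -0.6]
gripper_width: 0.296
```

Emit:
{"name": "drive_tool", "arguments": {
  "deltas": [
    [[0, 0, 0, 0, 0, 0, 255], [0, 0, 0, 0, 0, 0, 255], [0, 0, 0, 0, 0, 0, 255], [0, 0, 0, 0, 0, 0, 255]]
  ]
}}

```text
clock: 3.2
tool_pos: [0.5202, 0.0998, 0.0248]
eef_rot: [0.0, 0.707, 0.707, 0.0]
wrist_force: [0.1, 0.5, 6.7]
gripper_width: 0.271
```

```bash
python3 to.py .535 -.1006 .13
```

```text
t 3.2 pos [0.5202 0.0998 0.0248] w 0.271 F [0.1 0.5 6.7]
rotvec [ 0.0006 -0.0004 -0.0009] shift cm [-20.04   1.51 -10.52]
```

Emit:
{"name": "drive_tool", "arguments": {
  "deltas": [
    [[0, 0, 0, 0, 0, -0.7, 255], [0, 0, 0, 0, 0, -2, 255], [0, 0, 0, 0, 0, -4.5, 255], [0, 0, 0, 0, 0, -7.5, 255], [0, 0, 0, 0, 0, -10, 255]]
  ]
}}

```text
clock: 3.62
tool_pos: [0.5198, 0.0994, 0.1261]
eef_rot: [0.0, 0.708, 0.707, -0.0]
wrist_force: [1.3, 0.4, -0.0]
gripper_width: 0.274
```

Emit:
{"name": "drive_tool", "arguments": {
  "deltas": [
    [[0, 0, 0.01, -3, 0.2, 0, 255], [0, 0, 0.02, -6.5, 0.4, 0, 255], [0, 0, 0.03, -10, 0.7, 0, 255], [0, 0, 0.03, -13.5, 1, 0, 255], [0, 0, 0.03, -17, 1.3, 0, 255]]
  ]
}}

```text
clock: 4.03
tool_pos: [0.5326, -0.0718, 0.1249]
eef_rot: [0.0, 0.718, 0.696, 0.0]
wrist_force: [0.2, 0.0, -0.9]
gripper_width: 0.277
```

```bash
python3 to.py .5365 -.1015 .018
```

```text
t 4.03 pos [ 0.5326 -0.0718  0.1249] w 0.277 F [ 0.2  0.  -0.9]
rotvec [ 0.0003  0.     -0.0306] shift cm [-2.96  0.48 10.69]
```

Emit:
{"name": "drive_tool", "arguments": {
  "deltas": [
    [[0, 0, 0, -2, 0.4, 0, 255], [0, 0, 0, -3.1, 0.6, 2.5, 255], [0, 0, -0.03, -3.1, 0.6, 5, 255], [0, 0, -0.03, -3.1, 0.6, 7, 255], [0, 0, -0.03, -3.1, 0.6, 8, 255]]
  ]
}}

```text
clock: 4.45
tool_pos: [0.5366, -0.1016, 0.0426]
eef_rot: [-0.001, 0.708, 0.707, -0.001]
wrist_force: [0.7, -0.1, -0.7]
gripper_width: 0.278
```

```bash
python3 to.py .5365 -.1015 .018
python3 - <<'E'
from h import *
im,d=grab('side','side2.png');c=im[190:320,230:370];cv2.imwrite('pics/c3.png',cv2.resize(c,None,fx=4,fy=4)[:,:,::-1])
E
```

```text
t 4.45 pos [ 0.5366 -0.1016  0.0426] w 0.278 F [ 0.7 -0.1 -0.7]
rotvec [-0.0027 -0.0004 -0.0017] shift cm [ 0.01 -0.    2.46]
```

View pics/c3.png

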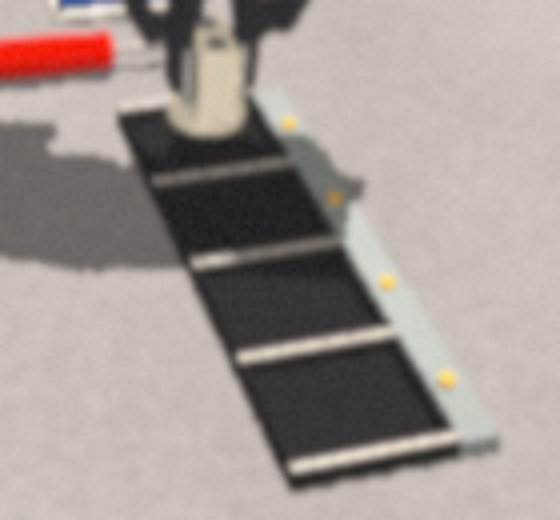

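The crop shows the oblong upright in the jaws over the leftmost compartment, around crop pixel (210,100). I'm lowering it slowly.

Emit:
{"name": "drive_tool", "arguments": {
  "deltas": [
    [[0, 0, 0, 0, 0, 0.7, 255], [0, 0, 0, 0, 0, 1.3, 255], [0, 0, 0, 0, 0, 1.8, 255], [0, 0, 0, 0, 0, 2.1, 255], [0, 0, 0, 0, 0, 2.3, 255]]
  ]
}}

```text
clock: 4.92
tool_pos: [0.538, -0.1013, 0.0214]
eef_rot: [0.0, 0.707, 0.707, 0.0]
wrist_force: [-0.4, -0.1, -1.3]
gripper_width: 0.278
```

Emit:
{"name": "drive_tool", "arguments": {
  "deltas": [
    [[0, 0, 0, 0, 0, 0.05, 255], [0, 0, 0, 0, 0, 0.1, 255], [0, 0, 0, 0, 0, 0.15, 255]]
  ]
}}

```text
clock: 5.17
tool_pos: [0.538, -0.1015, 0.02]
eef_rot: [0.0, 0.707, 0.707, 0.0]
wrist_force: [0.3, -0.2, -0.7]
gripper_width: 0.272
```

Emit:
{"name": "drive_tool", "arguments": {
  "deltas": [
    [[0, 0, 0, 0, 0, 0.05, 255], [0, 0, 0, 0, 0, 0.1, 255], [0, 0, 0, 0, 0, 0.15, 255], [0, 0, 0, 0, 0, 0.2, 255], [0, 0, 0, 0, 0, 0.2, 255]]
  ]
}}

```text
clock: 5.58
tool_pos: [0.5378, -0.1015, 0.0179]
eef_rot: [0.0, 0.707, 0.707, 0.0]
wrist_force: [-1.2, 0.0, 0.5]
gripper_width: 0.278
```

Emit:
{"name": "drive_tool", "arguments": {
  "deltas": [
    [[0, 0, 0, 0, 0, 0.05, 255], [0, 0, 0, 0, 0, 0.1, 255], [0, 0, 0, 0, 0, 0.1, 255]]
  ]
}}

```text
clock: 5.83
tool_pos: [0.5379, -0.1015, 0.0179]
eef_rot: [0.0, 0.708, 0.707, 0.0]
wrist_force: [-3.5, 2.2, 15.1]
gripper_width: 0.278
```

Contact: 15 N upward at z = 0.0179. I'm backing off a little, then releasing.

Emit:
{"name": "drive_tool", "arguments": {
  "deltas": [
    [[0, 0, 0, 0, 0, -0.1, 240], [0, 0, 0, 0, 0, -0.1, 150], [0, 0, 0, 0, 0, -0.1, 100], [0, 0, 0, 0, 0, -0.1, 80], [0, 0, 0, 0, 0, -0.1, 80]]
  ]
}}

```text
clock: 6.25
tool_pos: [0.5377, -0.1015, 0.0176]
eef_rot: [-0.0, 0.707, 0.707, -0.0]
wrist_force: [0.5, -0.0, 0.1]
gripper_width: 0.686
```

Emit:
{"name": "drive_tool", "arguments": {
  "deltas": [
    [[0, 0, 0, 0, 0, 0, 60], [0, 0, 0, 0, 0, -1.5, 40], [0, 0, 0, 0, 0, -4, 40], [0, 0, 0, 0, 0, -7.5, 20], [0, 0, 0, 0, 0, -11, 0]]
  ]
}}

```text
clock: 6.67
tool_pos: [0.537, -0.1015, 0.1284]
eef_rot: [-0.001, 0.708, 0.707, -0.001]
wrist_force: [0.6, 0.2, 0.4]
gripper_width: 0.996
```

```bash
python3 to.py .5168 .174 .14;  python3 - <<'E'
from h import *
im,d=grab('side','side3.png');c=im[120:320,200:370];cv2.imwrite('pics/c4.png',cv2.resize(c,None,fx=3,fy=3)[:,:,::-1])
E
```

```text
t 6.67 pos [ 0.537  -0.1015  0.1284] w 0.996 F [0.6 0.2 0.4]
rotvec [-0.0023  0.0001 -0.0012] shift cm [27.55 -2.05 -1.16]
```

View pics/c4.png

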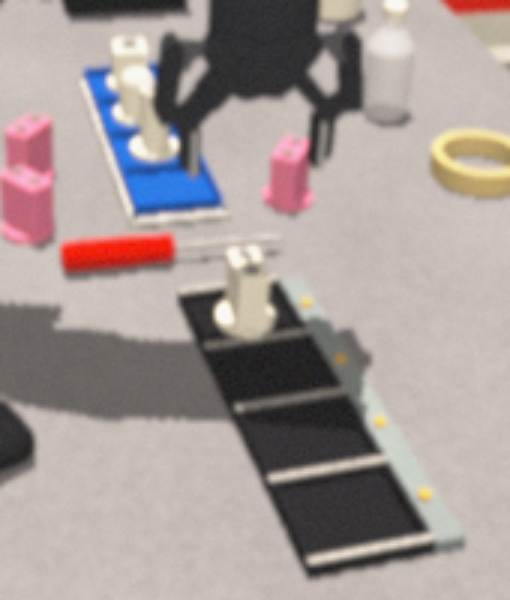

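The crop shows the oblong upright at (245,310) in the leftmost compartment. Next is the tall head.

Emit:
{"name": "drive_tool", "arguments": {
  "deltas": [
    [[0, 0, 0, 3, -0.3, -1, 0], [0, 0, 0, 6.5, -0.6, -1, 0], [0, 0, 0, 10, -0.9, -1, 0], [0, 0, 0, 13.5, -1.1, -1, 0], [0, 0, 0, 17, -1.3, -1, 0]]
  ]
}}

```text
clock: 7.13
tool_pos: [0.5246, 0.07, 0.1379]
eef_rot: [0.0, 0.708, 0.707, 0.0]
wrist_force: [1.1, -0.5, -0.3]
gripper_width: 0.997
```

Emit:
{"name": "drive_tool", "arguments": {
  "deltas": [
    [[0, 0, 0, 3, -0.2, 0, 0], [0, 0, 0, 6, -0.4, 0, 0], [0, 0, 0, 9, -0.6, 0, 0], [0, 0, 0, 10.5, -0.7, 0, 0], [0, 0, 0, 10.5, -0.7, 0, 0]]
  ]
}}

```text
clock: 7.55
tool_pos: [0.5173, 0.1784, 0.1373]
eef_rot: [-0.001, 0.705, 0.709, 0.0]
wrist_force: [-1.4, 0.1, 0.1]
gripper_width: 0.999
```

```bash
python3 to.py .5168 .174 .032;  python3 - <<'E'
from h import *
im,d=grab('top','top4.png');c=im[130:250,60:280];cv2.imwrite('pics/c5.png',cv2.resize(c,None,fx=3,fy=3)[:,:,::-1])
E
```

```text
t 7.55 pos [0.5173 0.1784 0.1373] w 0.999 F [-1.4  0.1  0.1]
rotvec [-0.0007 -0.0017  0.0052] shift cm [-0.46 -0.04 10.53]
```

View pics/c5.png

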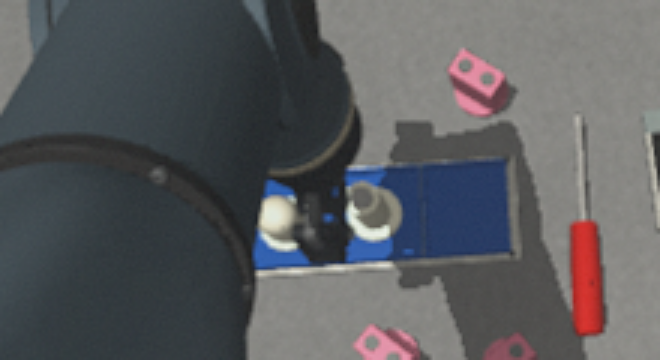

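Run:
```python
from h import *
s=observe();print(s['tool_pos'],s['clock'])
for z in(.137,.15,.17,.2):
    for x in(.47,.5173): print(z,x,proj('top',[x,.178,z]))
print(proj('top',[.5168,.174,.079]))
```

```text
[0.51761397 0.1756392  0.13746035] 7.6
0.137 0.47 [174.23845166 210.01882066]
0.137 0.5173 [174.00702863 189.38666111]
0.15 0.47 [173.10246216 208.94232444]
0.15 0.5173 [172.87962731 188.03879296]
0.17 0.47 [171.2920686  207.22674359]
0.17 0.5173 [171.08357852 185.89152128]
0.2 0.47 [168.42384398 204.5087317 ]
0.2 0.5173 [168.23973478 182.4915551 ]
[180.36463147 195.1025666 ]
```

The crop shows the near finger at image u≈168, which matches its height. The tall head at crop (368,205) is just right of it by parallax, so I'm lowering.

Emit:
{"name": "drive_tool", "arguments": {
  "deltas": [
    [[0, 0, 0, -0.1, 0, 2, 0], [0, 0, 0, -0.1, 0, 4.5, 0], [0, 0, 0, -0.1, 0, 7, 0], [0, 0, 0, -0.1, 0, 9.5, 0], [0, 0, 0, -0.1, 0, 10.5, 0]]
  ]
}}

```text
clock: 8.02
tool_pos: [0.5169, 0.1705, 0.0303]
eef_rot: [-0.0, 0.708, 0.706, -0.002]
wrist_force: [-1.0, 0.7, -0.2]
gripper_width: 0.998
```

Emit:
{"name": "drive_tool", "arguments": {
  "deltas": [
    [[0, 0, 0, 0, 0, 0, 20], [0, 0, 0, 0, 0, 0, 40]]
  ]
}}

```text
clock: 8.18
tool_pos: [0.5183, 0.1714, 0.0331]
eef_rot: [0.0, 0.708, 0.706, -0.0]
wrist_force: [0.4, 0.3, -0.2]
gripper_width: 0.847
```

```bash
python3 to.py .5168 .174 .032
```

```text
t 8.18 pos [0.5183 0.1714 0.0331] w 0.847 F [ 0.4  0.3 -0.2]
rotvec [-0.0004  0.0007 -0.0025] shift cm [ 0.26 -0.15  0.11]
```

Emit:
{"name": "drive_tool", "arguments": {
  "deltas": [
    [[0, 0, 0, 0.2, -0.15, 0.1, 60], [0, 0, 0, 0.2, -0.15, 0.1, 110], [0, 0, 0, 0.2, -0.15, 0.1, 160], [0, 0, 0, 0.2, -0.15, 0.1, 255], [0, 0, 0, 0.2, -0.15, 0.1, 255]]
  ]
}}

```text
clock: 8.6
tool_pos: [0.517, 0.1749, 0.0328]
eef_rot: [0.0, 0.707, 0.707, 0.001]
wrist_force: [-1.2, -0.3, 8.4]
gripper_width: 0.316
```

Emit:
{"name": "drive_tool", "arguments": {
  "deltas": [
    [[0, 0, 0, 0, 0, 0, 255], [0, 0, 0, 0, 0, 0, 255], [0, 0, 0, 0, 0, 0, 255]]
  ]
}}

```text
clock: 8.85
tool_pos: [0.517, 0.1748, 0.0328]
eef_rot: [0.0, 0.707, 0.707, 0.001]
wrist_force: [-1.2, -0.3, 6.9]
gripper_width: 0.309
```

Emit:
{"name": "drive_tool", "arguments": {
  "deltas": [
    [[0, 0, 0, 0, 0, -0.7, 255], [0, 0, 0, 0, 0, -2, 255], [0, 0, 0, 0, 0, -4.5, 255], [0, 0, 0, 0, 0, -7.5, 255], [0, 0, 0, 0, 0, -10.5, 255]]
  ]
}}

```text
clock: 9.27
tool_pos: [0.5161, 0.1742, 0.1382]
eef_rot: [-0.0, 0.708, 0.707, -0.001]
wrist_force: [0.9, 0.6, -1.1]
gripper_width: 0.315
```

```bash
python3 to.py .542 -.1753 .15
```

```text
t 9.27 pos [0.5161 0.1742 0.1382] w 0.315 F [ 0.9  0.6 -1.1]
rotvec [-0.001   0.0007 -0.0013] shift cm [-34.95   2.64  -1.16]
```

Emit:
{"name": "drive_tool", "arguments": {
  "deltas": [
    [[0, 0, 0, -2.5, 0.2, 0, 255], [0, 0, 0, -6, 0.4, 0, 255], [0, 0, 0, -9.5, 0.7, 0, 255], [0, 0, 0, -13, 1, 0, 255], [0, 0, 0, -16.5, 1.2, 0, 255]]
  ]
}}

```text
clock: 9.68
tool_pos: [0.5284, 0.0081, 0.1376]
eef_rot: [0.0, 0.707, 0.707, 0.0]
wrist_force: [-0.2, -1.0, -0.9]
gripper_width: 0.312
```

Emit:
{"name": "drive_tool", "arguments": {
  "deltas": [
    [[0, 0, 0, -3.5, 0.3, 0, 255], [0, 0, 0, -7, 0.6, 0, 255], [0, 0, 0, -10.5, 0.9, 0, 255], [0, 0, 0, -14, 1.2, 0, 255], [0, 0, 0, -16.5, 1.4, 0, 255]]
  ]
}}

```text
clock: 10.1
tool_pos: [0.5419, -0.1593, 0.1376]
eef_rot: [0.001, 0.708, 0.706, -0.0]
wrist_force: [-0.1, -0.1, -0.4]
gripper_width: 0.312
```

```bash
python3 to.py .542 -.1753 .0258
```

```text
t 10.1 pos [ 0.5419 -0.1593  0.1376] w 0.312 F [-0.1 -0.1 -0.4]
rotvec [ 0.0007  0.0015 -0.0035] shift cm [-1.590e+00  1.000e-02  1.119e+01]
```

Emit:
{"name": "drive_tool", "arguments": {
  "deltas": [
    [[0, 0, 0, -1, 0, 0, 255], [0, 0, 0, -1.8, 0, 2, 255], [0, 0, 0, -1.8, 0, 5, 255], [0, 0, 0, -1.8, 0, 7.5, 255], [0, 0, 0, -1.8, 0, 9, 255]]
  ]
}}

```text
clock: 10.52
tool_pos: [0.5412, -0.1724, 0.0449]
eef_rot: [-0.001, 0.707, 0.707, -0.0]
wrist_force: [0.7, 0.6, -1.5]
gripper_width: 0.312
```

Emit:
{"name": "drive_tool", "arguments": {
  "deltas": [
    [[0, 0, 0, 0, 0, 0.5, 255], [0, 0, 0, 0, 0, 1, 255], [0, 0, 0, 0, 0, 1.5, 255], [0, 0, 0, 0, 0, 1.8, 255], [0, 0, 0, 0, 0, 1.8, 255]]
  ]
}}

```text
clock: 10.93
tool_pos: [0.5425, -0.1733, 0.0291]
eef_rot: [0.0, 0.707, 0.707, 0.0]
wrist_force: [0.0, 0.6, -0.2]
gripper_width: 0.309
```

```bash
python3 to.py .542 -.1753 .0258
```

```text
t 10.93 pos [ 0.5425 -0.1733  0.0291] w 0.309 F [ 0.   0.6 -0.2]
rotvec [ 0.0005  0.0001 -0.0007] shift cm [-0.2  -0.05  0.33]
```

Emit:
{"name": "drive_tool", "arguments": {
  "deltas": [
    [[0, 0, 0, -0.1, 0, 0.1, 255], [0, 0, 0, -0.2, 0, 0.2, 255], [0, 0, 0, -0.2, 0, 0.25, 255], [0, 0, 0, -0.2, 0, 0.3, 255], [0, 0, 0, -0.2, 0, 0.3, 255]]
  ]
}}

```text
clock: 11.35
tool_pos: [0.5423, -0.1755, 0.0259]
eef_rot: [0.0, 0.707, 0.707, 0.0]
wrist_force: [-1.0, -0.1, -0.6]
gripper_width: 0.316
```

Emit:
{"name": "drive_tool", "arguments": {
  "deltas": [
    [[0, 0, 0, 0, 0, 0.05, 255], [0, 0, 0, 0, 0, 0.1, 255], [0, 0, 0, 0, 0, 0.1, 255]]
  ]
}}

```text
clock: 11.6
tool_pos: [0.5423, -0.1755, 0.0258]
eef_rot: [0.0, 0.708, 0.707, 0.0]
wrist_force: [-2.6, 1.7, 11.7]
gripper_width: 0.313
```

Contact at 0.0258, so I'm releasing. Next is the dome.

Emit:
{"name": "drive_tool", "arguments": {
  "deltas": [
    [[0, 0, 0, 0, 0, -0.1, 240], [0, 0, 0, 0, 0, -0.1, 150], [0, 0, 0, 0, 0, -0.1, 100], [0, 0, 0, 0, 0, -0.1, 80], [0, 0, 0, 0, 0, -0.1, 80]]
  ]
}}

```text
clock: 12.02
tool_pos: [0.5422, -0.1755, 0.0257]
eef_rot: [-0.0, 0.707, 0.707, -0.0]
wrist_force: [-0.4, 0.4, -0.2]
gripper_width: 0.684
```

Emit:
{"name": "drive_tool", "arguments": {
  "deltas": [
    [[0, 0, 0, 0, 0, 0, 60], [0, 0, 0, 0, 0, -1.5, 40], [0, 0, 0, 0, 0, -4, 40], [0, 0, 0, 0, 0, -7.5, 20], [0, 0, 0, 0, 0, -11, 0]]
  ]
}}

```text
clock: 12.43
tool_pos: [0.5414, -0.1754, 0.1364]
eef_rot: [-0.001, 0.708, 0.707, -0.001]
wrist_force: [0.4, -0.0, 0.6]
gripper_width: 1.0
```

```bash
python3 to.py .5108 .2472 .137;  python3 - <<'E'
from h import *
im,d=grab('side','side5.png');c=im[120:320,200:370];cv2.imwrite('pics/c6.png',cv2.resize(c,None,fx=3,fy=3)[:,:,::-1])
E
```

```text
t 12.43 pos [ 0.5414 -0.1754  0.1364] w 1.0 F [ 0.4 -0.   0.6]
rotvec [-0.0022 -0.0002 -0.0013] shift cm [ 4.226e+01 -3.120e+00 -4.000e-02]
```

View pics/c6.png

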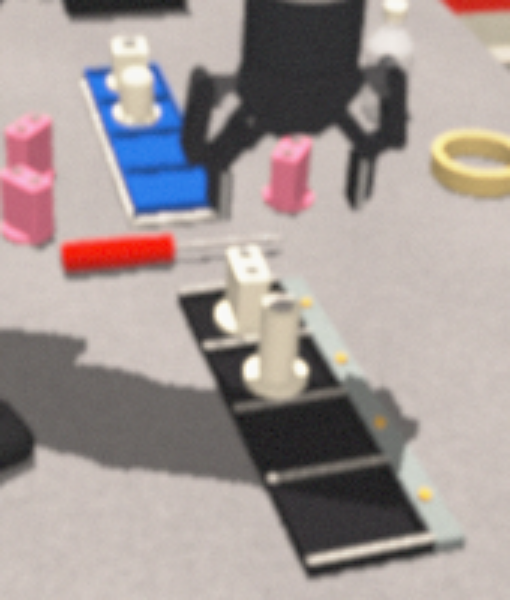

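The oblong and the tall head stand upright in the first two compartments, at crop (245,310) and (275,370).

Emit:
{"name": "drive_tool", "arguments": {
  "deltas": [
    [[0, 0, 0, 2.5, -0.2, 0, 0], [0, 0, 0, 6, -0.4, 0, 0], [0, 0, 0, 9.5, -0.7, 0, 0], [0, 0, 0, 13, -1, 0, 0], [0, 0, 0, 16.5, -1.2, 0, 0]]
  ]
}}

```text
clock: 12.9
tool_pos: [0.5299, -0.009, 0.1358]
eef_rot: [-0.0, 0.708, 0.707, 0.0]
wrist_force: [0.9, 0.4, 0.1]
gripper_width: 1.001
```

Emit:
{"name": "drive_tool", "arguments": {
  "deltas": [
    [[0, 0, 0, 3.5, -0.3, 0, 0], [0, 0, 0, 7, -0.5, 0, 0], [0, 0, 0, 10.5, -0.8, 0, 0], [0, 0, 0, 14, -1, 0, 0], [0, 0, 0, 17.5, -1.3, 0, 0]]
  ]
}}

```text
clock: 13.32
tool_pos: [0.5173, 0.1663, 0.1358]
eef_rot: [0.0, 0.707, 0.707, 0.0]
wrist_force: [0.4, -1.1, 0.9]
gripper_width: 1.005
```

Emit:
{"name": "drive_tool", "arguments": {
  "deltas": [
    [[0, 0, 0, 3, -0.2, 0, 0], [0, 0, 0, 5.5, -0.4, 0, 0], [0, 0, 0, 8, -0.6, 0, 0], [0, 0, 0, 8, -0.6, 0, 0], [0, 0, 0, 8, -0.6, 0, 0]]
  ]
}}

```text
clock: 13.73
tool_pos: [0.5111, 0.2462, 0.1354]
eef_rot: [-0.0, 0.706, 0.708, -0.0]
wrist_force: [-0.2, -0.7, 0.3]
gripper_width: 1.0
```

```bash
python3 to.py .5108 .2472 .0235
```

```text
t 13.73 pos [0.5111 0.2462 0.1354] w 1.0 F [-0.2 -0.7  0.3]
rotvec [-0.0004 -0.      0.0022] shift cm [ 0.1  -0.03 11.19]
```

Emit:
{"name": "drive_tool", "arguments": {
  "deltas": [
    [[0, 0, 0, 0.1, 0, 2, 0], [0, 0, 0, 0.1, 0, 4.5, 0], [0, 0, 0, 0.1, 0, 7, 0], [0, 0, 0, 0.1, 0, 9.5, 0], [0, 0, 0, 0.1, 0, 11, 0]]
  ]
}}

```text
clock: 14.15
tool_pos: [0.511, 0.2434, 0.0237]
eef_rot: [0.0, 0.708, 0.706, -0.001]
wrist_force: [0.3, 0.3, 0.4]
gripper_width: 1.001
```

Emit:
{"name": "drive_tool", "arguments": {
  "deltas": [
    [[0, 0, 0, 0, 0, 0, 0], [0, 0, 0, 0, 0, 0, 0]]
  ]
}}

```text
clock: 14.32
tool_pos: [0.5117, 0.2439, 0.0256]
eef_rot: [0.0, 0.708, 0.706, -0.001]
wrist_force: [-0.5, -0.1, 0.2]
gripper_width: 1.0
```

```bash
python3 to.py .5108 .2472 .0235
```

```text
t 14.32 pos [0.5117 0.2439 0.0256] w 1.0 F [-0.5 -0.1  0.2]
rotvec [-0.0012  0.0014 -0.0028] shift cm [ 0.33 -0.09  0.21]
```

Emit:
{"name": "drive_tool", "arguments": {
  "deltas": [
    [[0, 0, 0, 0.3, -0.1, 0.2, 0], [0, 0, 0, 0.3, -0.1, 0.2, 60], [0, 0, 0, 0.3, -0.1, 0.2, 110], [0, 0, 0, 0.3, -0.1, 0.2, 160], [0, 0, 0, 0.3, -0.1, 0.2, 255]]
  ]
}}

```text
clock: 14.73
tool_pos: [0.5109, 0.2487, 0.0244]
eef_rot: [0.0, 0.707, 0.707, 0.0]
wrist_force: [0.7, -0.4, 0.3]
gripper_width: 0.454
```

Emit:
{"name": "drive_tool", "arguments": {
  "deltas": [
    [[0, 0, 0, 0, 0, 0, 255], [0, 0, 0, 0, 0, 0, 255], [0, 0, 0, 0, 0, 0, 255], [0, 0, 0, 0, 0, 0, 255], [0, 0, 0, 0, 0, 0, 255]]
  ]
}}

```text
clock: 15.15
tool_pos: [0.5108, 0.2487, 0.0246]
eef_rot: [-0.0, 0.707, 0.707, 0.0]
wrist_force: [-1.0, 0.1, 9.0]
gripper_width: 0.379
```

Emit:
{"name": "drive_tool", "arguments": {
  "deltas": [
    [[0, 0, 0, 0, 0, -0.7, 255], [0, 0, 0, 0, 0, -2, 255], [0, 0, 0, 0, 0, -4.5, 255], [0, 0, 0, 0, 0, -7.5, 255], [0, 0, 0, 0, 0, -11.5, 255]]
  ]
}}

```text
clock: 15.57
tool_pos: [0.5093, 0.2479, 0.1387]
eef_rot: [-0.0, 0.708, 0.707, -0.002]
wrist_force: [1.1, 1.2, -0.4]
gripper_width: 0.38
```

```bash
python3 to.py .5471 -.2491 .14
python3 - <<'E'
from h import *
im,d=grab('side','side6.png');c=im[70:200,180:350];cv2.imwrite('pics/c7.png',cv2.resize(c,None,fx=4,fy=4)[:,:,::-1])
E
```

```text
t 15.57 pos [0.5093 0.2479 0.1387] w 0.38 F [ 1.1  1.2 -0.4]
rotvec [-0.0032  0.0022 -0.0011] shift cm [-4.969e+01  3.840e+00 -3.000e-02]
```

View pics/c7.png

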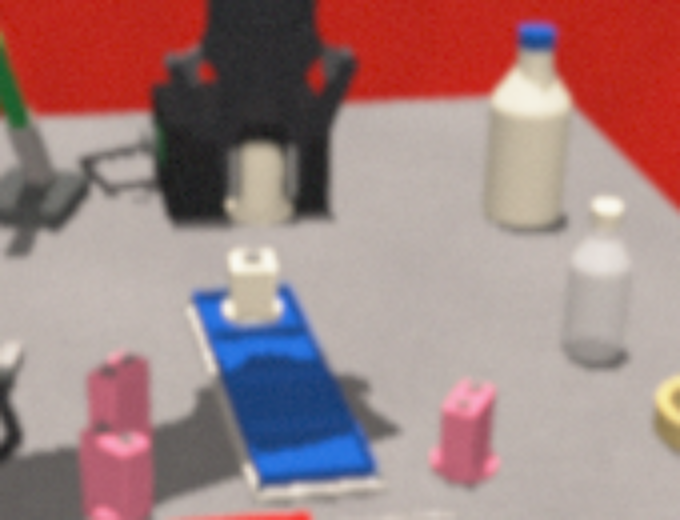

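The dome hangs upright in the jaws at crop (260,180).

Emit:
{"name": "drive_tool", "arguments": {
  "deltas": [
    [[0, 0, 0, -2.5, 0.2, 0, 255], [0, 0, 0, -6, 0.5, 0, 255], [0, 0, 0, -9.5, 0.7, 0, 255], [0, 0, 0, -13, 1, 0, 255], [0, 0, 0, -16.5, 1.3, 0, 255]]
  ]
}}

```text
clock: 16.03
tool_pos: [0.5233, 0.0821, 0.1392]
eef_rot: [0.0, 0.707, 0.707, 0.0]
wrist_force: [0.5, 0.5, -0.9]
gripper_width: 0.379
```

Emit:
{"name": "drive_tool", "arguments": {
  "deltas": [
    [[0, 0, 0, -3.5, 0.3, 0, 255], [0, 0, 0, -7, 0.5, 0, 255], [0, 0, 0, -10.5, 0.8, 0, 255], [0, 0, 0, -14, 1, 0, 255], [0, 0, 0, -17.5, 1.3, 0, 255]]
  ]
}}

```text
clock: 16.45
tool_pos: [0.536, -0.0932, 0.1392]
eef_rot: [0.0, 0.707, 0.707, 0.0]
wrist_force: [0.8, 0.8, -0.6]
gripper_width: 0.378
```

Emit:
{"name": "drive_tool", "arguments": {
  "deltas": [
    [[0, 0, 0, -3.5, 0.3, 0, 255], [0, 0, 0, -7, 0.5, 0, 255], [0, 0, 0, -10.5, 0.8, 0, 255], [0, 0, 0, -13.5, 1, 0, 255], [0, 0, 0, -15.5, 1.1, 0, 255]]
  ]
}}

```text
clock: 16.87
tool_pos: [0.5466, -0.2506, 0.1393]
eef_rot: [0.001, 0.709, 0.706, -0.001]
wrist_force: [-0.5, 0.4, -0.0]
gripper_width: 0.375
```

```bash
python3 to.py .5471 -.2491 .0176
```

```text
t 16.87 pos [ 0.5466 -0.2506  0.1393] w 0.375 F [-0.5  0.4 -0. ]
rotvec [ 0.0005  0.0019 -0.0041] shift cm [ 0.17  0.05 12.17]
```

Emit:
{"name": "drive_tool", "arguments": {
  "deltas": [
    [[0, 0, 0, 0, 0, 2, 255], [0, 0, 0, 0, 0, 4.5, 255], [0, 0, 0, 0, 0, 7, 255], [0, 0, 0, 0, 0, 9, 255], [0, 0, 0, 0, 0, 10, 255]]
  ]
}}

```text
clock: 17.28
tool_pos: [0.546, -0.2459, 0.0366]
eef_rot: [-0.001, 0.707, 0.707, -0.001]
wrist_force: [-1.1, 0.6, -1.0]
gripper_width: 0.375
```

Emit:
{"name": "drive_tool", "arguments": {
  "deltas": [
    [[0, 0, 0, 0, 0, 0.5, 255], [0, 0, 0, 0, 0, 1, 255], [0, 0, 0, 0, 0, 1.4, 255], [0, 0, 0, 0, 0, 1.6, 255], [0, 0, 0, 0, 0, 1.6, 255]]
  ]
}}

```text
clock: 17.7
tool_pos: [0.5475, -0.2465, 0.0232]
eef_rot: [0.0, 0.707, 0.707, 0.0]
wrist_force: [-0.1, 0.2, -1.3]
gripper_width: 0.379
```

```bash
python3 to.py .5471 -.2491 .0176
```

```text
t 17.7 pos [ 0.5475 -0.2465  0.0232] w 0.379 F [-0.1  0.2 -1.3]
rotvec [ 0.0007  0.0002 -0.0009] shift cm [-0.26 -0.04  0.56]
```

Emit:
{"name": "drive_tool", "arguments": {
  "deltas": [
    [[0, 0, 0, -0.1, 0, 0.15, 255], [0, 0, 0, -0.2, 0, 0.3, 255], [0, 0, 0, -0.2, 0, 0.42, 255], [0, 0, 0, -0.2, 0, 0.5, 255], [0, 0, 0, -0.2, 0, 0.5, 255]]
  ]
}}

```text
clock: 18.12
tool_pos: [0.5471, -0.2485, 0.0177]
eef_rot: [-0.0, 0.707, 0.707, -0.0]
wrist_force: [0.4, -0.6, -0.3]
gripper_width: 0.382
```

Emit:
{"name": "drive_tool", "arguments": {
  "deltas": [
    [[0, 0, 0, 0, 0, 0.05, 255], [0, 0, 0, 0, 0, 0.1, 255], [0, 0, 0, 0, 0, 0.15, 255]]
  ]
}}

```text
clock: 18.37
tool_pos: [0.5472, -0.2485, 0.0176]
eef_rot: [0.0, 0.708, 0.707, 0.0]
wrist_force: [-4.9, 3.2, 21.7]
gripper_width: 0.38
```

Contact. I'm releasing, then fetching the square.

Emit:
{"name": "drive_tool", "arguments": {
  "deltas": [
    [[0, 0, 0, 0, 0, -0.15, 240], [0, 0, 0, 0, 0, -0.15, 150], [0, 0, 0, 0, 0, -0.15, 100], [0, 0, 0, 0, 0, -0.15, 80], [0, 0, 0, 0, 0, -0.15, 80]]
  ]
}}

```text
clock: 18.78
tool_pos: [0.5471, -0.2484, 0.0176]
eef_rot: [-0.0, 0.707, 0.707, -0.0]
wrist_force: [-0.7, -0.0, -0.3]
gripper_width: 0.687
```

Emit:
{"name": "drive_tool", "arguments": {
  "deltas": [
    [[0, 0, 0, 0, 0, 0, 60], [0, 0, 0, 0, 0, -1.5, 40], [0, 0, 0, 0, 0, -4, 40], [0, 0, 0, 0, 0, -7.5, 20], [0, 0, 0, 0, 0, -11.5, 0]]
  ]
}}

```text
clock: 19.2
tool_pos: [0.546, -0.248, 0.1326]
eef_rot: [-0.002, 0.708, 0.707, -0.001]
wrist_force: [1.3, 0.3, 0.3]
gripper_width: 1.0
```

```bash
python3 to.py .5163 .3212 .137;  python3 - <<'E'
from h import *
im,d=grab('side','side7.png');c=im[120:320,200:370];cv2.imwrite('pics/c8.png',cv2.resize(c,None,fx=3,fy=3)[:,:,::-1])
E
```

```text
t 19.2 pos [ 0.546  -0.248   0.1326] w 1.0 F [1.3 0.3 0.3]
rotvec [-0.0034 -0.001  -0.0011] shift cm [56.92 -3.04 -0.37]
```

View pics/c8.png

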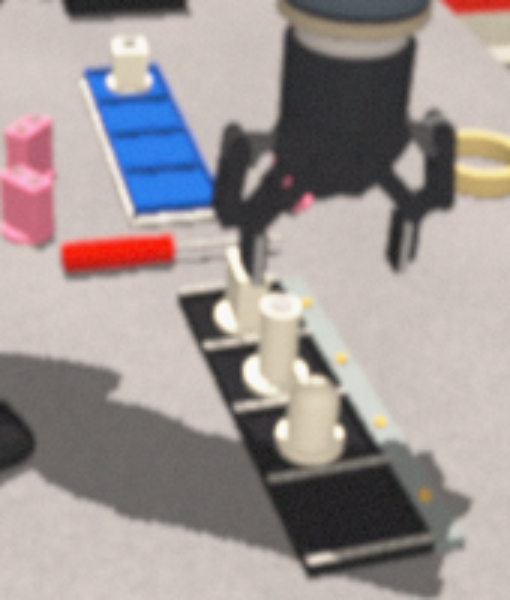

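Three heads now stand upright, with the dome at crop (312,430). Going for the square, which is the last white head, at crop (130,70).

Emit:
{"name": "drive_tool", "arguments": {
  "deltas": [
    [[0, 0, 0, 2.5, -0.1, -0.4, 0], [0, 0, 0, 6, -0.3, -0.4, 0], [0, 0, 0, 9.5, -0.5, -0.4, 0], [0, 0, 0, 13.2, -0.7, -0.4, 0], [0, 0, 0, 17, -0.9, -0.4, 0]]
  ]
}}

```text
clock: 19.67
tool_pos: [0.538, -0.0773, 0.1369]
eef_rot: [0.0, 0.708, 0.706, 0.0]
wrist_force: [0.8, 1.6, 0.2]
gripper_width: 0.994
```

Emit:
{"name": "drive_tool", "arguments": {
  "deltas": [
    [[0, 0, 0, 3.7, -0.2, 0, 0], [0, 0, 0, 7.4, -0.4, 0, 0], [0, 0, 0, 11.1, -0.6, 0, 0], [0, 0, 0, 14.8, -0.8, 0, 0], [0, 0, 0, 18.5, -1, 0, 0]]
  ]
}}

```text
clock: 20.08
tool_pos: [0.5281, 0.1083, 0.1369]
eef_rot: [0.0, 0.707, 0.707, 0.0]
wrist_force: [0.9, 0.1, -0.1]
gripper_width: 1.002
```

Emit:
{"name": "drive_tool", "arguments": {
  "deltas": [
    [[0, 0, 0.01, 3.7, -0.2, 0, 0], [0, 0, 0.02, 7.4, -0.4, 0, 0], [0, 0, 0.03, 11.1, -0.6, 0, 0], [0, 0, 0.04, 14.8, -0.8, 0, 0], [0, 0, 0.05, 18, -1, 0, 0]]
  ]
}}

```text
clock: 20.5
tool_pos: [0.518, 0.2895, 0.1367]
eef_rot: [-0.0, 0.725, 0.689, 0.0]
wrist_force: [0.3, 0.2, -0.5]
gripper_width: 1.003
```

```bash
python3 to.py .5163 .3212 .0235 -.05
```

```text
t 20.5 pos [0.518  0.2895 0.1367] w 1.003 F [ 0.3  0.2 -0.5]
rotvec [-0.0001 -0.0006  0.    ] shift cm [ 3.15 -0.33 11.32]
```

Emit:
{"name": "drive_tool", "arguments": {
  "deltas": [
    [[0, 0, 0, 1.5, -0.2, 0, 0], [0, 0, 0, 2.9, -0.3, 0.5, 0], [0, 0, 0, 2.9, -0.3, 2.5, 0], [0, 0, 0, 2.9, -0.3, 5, 0], [0, 0, 0, 2.9, -0.3, 6, 0]]
  ]
}}

```text
clock: 20.92
tool_pos: [0.5161, 0.3142, 0.074]
eef_rot: [0.0, 0.725, 0.689, -0.002]
wrist_force: [-0.2, -0.9, 0.1]
gripper_width: 1.0
```

```bash
python3 to.py .5163 .3212 .0235 -.05
```

```text
t 20.92 pos [0.5161 0.3142 0.074 ] w 1.0 F [-0.2 -0.9  0.1]
rotvec [-0.0024  0.0026 -0.0016] shift cm [ 0.72 -0.01  5.05]
```

Emit:
{"name": "drive_tool", "arguments": {
  "deltas": [
    [[0, 0, 0, 0.4, 0, 1.5, 0], [0, 0, 0, 0.4, 0, 3, 0], [0, 0, 0, 0.4, 0, 4.5, 0], [0, 0, 0, 0.4, 0, 5, 0], [0, 0, 0, 0.4, 0, 5, 0]]
  ]
}}

```text
clock: 21.33
tool_pos: [0.517, 0.3182, 0.0257]
eef_rot: [-0.0, 0.725, 0.688, -0.001]
wrist_force: [-0.3, -0.5, 0.2]
gripper_width: 1.003
```

```bash
python3 to.py .5163 .3212 .0235 -.05
```

```text
t 21.33 pos [0.517  0.3182 0.0257] w 1.003 F [-0.3 -0.5  0.2]
rotvec [-0.0018  0.0019 -0.0024] shift cm [ 0.29 -0.09  0.22]
```

Emit:
{"name": "drive_tool", "arguments": {
  "deltas": [
    [[0, 0, 0, 0.2, -0.1, 0.2, 20], [0, 0, 0, 0.2, -0.1, 0.2, 60], [0, 0, 0, 0.2, -0.1, 0.2, 110], [0, 0, 0, 0.2, -0.1, 0.2, 160], [0, 0, 0, 0.2, -0.1, 0.2, 255]]
  ]
}}

```text
clock: 21.75
tool_pos: [0.5168, 0.322, 0.0257]
eef_rot: [0.0, 0.725, 0.689, 0.001]
wrist_force: [-0.3, -0.6, 1.4]
gripper_width: 0.389
```

Emit:
{"name": "drive_tool", "arguments": {
  "deltas": [
    [[0, 0, 0, 0, 0, 0, 255], [0, 0, 0, 0, 0, 0, 255], [0, 0, 0, 0, 0, 0, 255], [0, 0, 0, 0, 0, 0, 255], [0, 0, 0, 0, 0, 0, 255]]
  ]
}}

```text
clock: 22.17
tool_pos: [0.5169, 0.3219, 0.0256]
eef_rot: [0.0, 0.725, 0.689, 0.001]
wrist_force: [-0.3, -0.4, 6.6]
gripper_width: 0.389
```

Emit:
{"name": "drive_tool", "arguments": {
  "deltas": [
    [[0, 0, 0, 0, 0, -0.7, 255], [0, 0, 0, 0, 0, -2, 255], [0, 0, 0, 0, 0, -4.5, 255], [0, 0, 0, 0, 0, -7.5, 255], [0, 0, 0, 0, 0, -11.5, 255]]
  ]
}}

```text
clock: 22.58
tool_pos: [0.5151, 0.321, 0.1396]
eef_rot: [-0.0, 0.725, 0.689, -0.002]
wrist_force: [0.9, 1.0, -1.0]
gripper_width: 0.389
```

```bash
python3 to.py .5523 -.3229 .14
python3 - <<'E'
from h import *
im,d=grab('side','side8.png');c=im[70:200,180:350];cv2.imwrite('pics/c9.png',cv2.resize(c,None,fx=4,fy=4)[:,:,::-1])
E
```

```text
t 22.58 pos [0.5151 0.321  0.1396] w 0.389 F [ 0.9  1.  -1. ]
rotvec [-0.0031  0.0026 -0.051 ] shift cm [-64.11   7.     0.1 ]
```

View pics/c9.png

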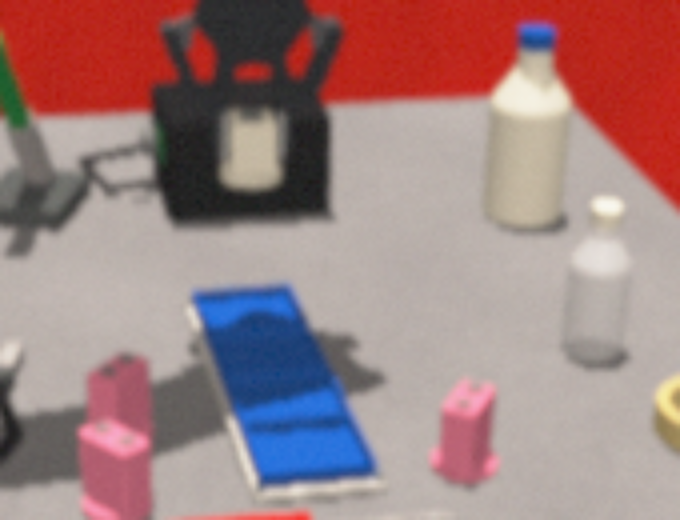

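The square hangs upright in the jaws at crop (252,150). Moving it to the rightmost compartment.

Emit:
{"name": "drive_tool", "arguments": {
  "deltas": [
    [[0, 0, 0, -2.5, 0.3, 0, 255], [0, 0, 0, -6, 0.6, 0, 255], [0, 0, 0, -9.5, 1, 0, 255], [0, 0, 0, -13, 1.4, 0, 255], [0, 0, 0, -16.5, 1.8, 0, 255]]
  ]
}}

```text
clock: 23.05
tool_pos: [0.5258, 0.1545, 0.1402]
eef_rot: [0.0, 0.725, 0.689, 0.0]
wrist_force: [0.7, -0.7, -1.8]
gripper_width: 0.391
```

Emit:
{"name": "drive_tool", "arguments": {
  "deltas": [
    [[0, 0, -0.01, -3.7, 0.4, 0, 255], [0, 0, -0.02, -7.4, 0.8, 0, 255], [0, 0, -0.03, -11, 1.2, 0, 255], [0, 0, -0.04, -14.5, 1.6, 0, 255], [0, 0, -0.05, -18, 2, 0, 255]]
  ]
}}

```text
clock: 23.47
tool_pos: [0.5366, -0.0266, 0.1402]
eef_rot: [0.0, 0.707, 0.707, 0.0]
wrist_force: [-1.1, 0.2, -1.7]
gripper_width: 0.391
```

Emit:
{"name": "drive_tool", "arguments": {
  "deltas": [
    [[0, 0, 0, -3.6, 0.2, 0, 255], [0, 0, 0, -7.2, 0.4, 0, 255], [0, 0, 0, -10.8, 0.6, 0, 255], [0, 0, 0, -14.4, 0.8, 0, 255], [0, 0, 0, -18, 1, 0, 255]]
  ]
}}

```text
clock: 23.88
tool_pos: [0.5464, -0.2066, 0.1402]
eef_rot: [0.0, 0.707, 0.707, 0.0]
wrist_force: [0.6, -0.2, -0.6]
gripper_width: 0.389
```

```bash
python3 to.py .5523 -.3229 .0186
```

```text
t 23.88 pos [ 0.5464 -0.2066  0.1402] w 0.389 F [ 0.6 -0.2 -0.6]
rotvec [ 0.0003  0.     -0.0011] shift cm [-11.63   0.6   12.16]
```

Emit:
{"name": "drive_tool", "arguments": {
  "deltas": [
    [[0, 0, 0, -3.5, 0.2, 0, 255], [0, 0, 0, -7, 0.4, 0, 255], [0, 0, 0, -10, 0.6, 0, 255], [0, 0, 0, -11.7, 0.6, 0, 255], [0, 0, 0, -11.7, 0.6, 1.5, 255]]
  ]
}}

```text
clock: 24.3
tool_pos: [0.5523, -0.3288, 0.1276]
eef_rot: [0.003, 0.71, 0.705, -0.001]
wrist_force: [0.1, -0.7, 0.2]
gripper_width: 0.391
```

Emit:
{"name": "drive_tool", "arguments": {
  "deltas": [
    [[0, 0, 0, 0, 0, 2.5, 255], [0, 0, 0, 0, 0, 5, 255], [0, 0, 0, 0, 0, 7, 255], [0, 0, 0, 0, 0, 8.5, 255], [0, 0, 0, 0, 0, 9, 255]]
  ]
}}

```text
clock: 24.72
tool_pos: [0.5513, -0.321, 0.0326]
eef_rot: [-0.002, 0.707, 0.707, -0.001]
wrist_force: [0.2, 1.1, -1.4]
gripper_width: 0.386
```

```bash
python3 to.py .5523 -.3229 .0186
```

```text
t 24.72 pos [ 0.5513 -0.321   0.0326] w 0.386 F [ 0.2  1.1 -1.4]
rotvec [-0.0031 -0.0016 -0.001 ] shift cm [-0.19  0.1   1.4 ]
```

Emit:
{"name": "drive_tool", "arguments": {
  "deltas": [
    [[0, 0, 0, 0, 0, 0.3, 255], [0, 0, 0, 0, 0, 0.6, 255], [0, 0, 0, 0, 0, 0.9, 255], [0, 0, 0, 0, 0, 1.1, 255], [0, 0, 0, 0, 0, 1.1, 255]]
  ]
}}

```text
clock: 25.13
tool_pos: [0.5527, -0.3218, 0.0241]
eef_rot: [0.0, 0.707, 0.707, 0.0]
wrist_force: [-0.3, -0.0, -0.8]
gripper_width: 0.39
```

```bash
python3 to.py .5523 -.3229 .0186
```

```text
t 25.13 pos [ 0.5527 -0.3218  0.0241] w 0.39 F [-0.3 -0.  -0.8]
rotvec [ 0.0005  0.0002 -0.0009] shift cm [-0.11 -0.04  0.55]
```

Emit:
{"name": "drive_tool", "arguments": {
  "deltas": [
    [[0, 0, 0, 0, 0, 0.15, 255], [0, 0, 0, 0, 0, 0.3, 255], [0, 0, 0, 0, 0, 0.42, 255], [0, 0, 0, 0, 0, 0.5, 255], [0, 0, 0, 0, 0, 0.5, 255]]
  ]
}}

```text
clock: 25.55
tool_pos: [0.5525, -0.3218, 0.0187]
eef_rot: [-0.0, 0.707, 0.707, -0.0]
wrist_force: [0.3, 0.0, -0.3]
gripper_width: 0.39
```

Emit:
{"name": "drive_tool", "arguments": {
  "deltas": [
    [[0, 0, 0, 0, 0, 0.05, 255], [0, 0, 0, 0, 0, 0.1, 255], [0, 0, 0, 0, 0, 0.12, 255]]
  ]
}}

```text
clock: 25.8
tool_pos: [0.5526, -0.3218, 0.0186]
eef_rot: [0.0, 0.708, 0.707, 0.0]
wrist_force: [-2.8, 2.4, 12.2]
gripper_width: 0.389
```

Emit:
{"name": "drive_tool", "arguments": {
  "deltas": [
    [[0, 0, 0, 0, 0, -0.12, 240], [0, 0, 0, 0, 0, -0.12, 150], [0, 0, 0, 0, 0, -0.12, 100], [0, 0, 0, 0, 0, -0.12, 80], [0, 0, 0, 0, 0, -0.12, 80]]
  ]
}}

```text
clock: 26.22
tool_pos: [0.5525, -0.3218, 0.0187]
eef_rot: [-0.0, 0.707, 0.707, -0.0]
wrist_force: [0.2, -0.2, 0.3]
gripper_width: 0.685
```

Emit:
{"name": "drive_tool", "arguments": {
  "deltas": [
    [[0, 0, 0, 0, 0, 0, 60], [0, 0, 0, 0, 0, -1.5, 40], [0, 0, 0, 0, 0, -4, 40], [0, 0, 0, 0, 0, -7.5, 20], [0, 0, 0, 0, 0, -11, 0]]
  ]
}}

```text
clock: 26.63
tool_pos: [0.5519, -0.3215, 0.1293]
eef_rot: [-0.001, 0.708, 0.707, -0.0]
wrist_force: [1.2, 0.1, -0.2]
gripper_width: 0.999
```

Emit:
{"name": "drive_tool", "arguments": {
  "deltas": [
    [[0, 0, 0, 0, 0, -2, 0], [0, 0, 0, 3, 0, -4, 0], [0, 0, 0, 6, 0, -5, 0], [0, 0, 0, 10, 0, -6, 0], [0, 0, 0, 14, 0, -6, 0]]
  ]
}}

```text
clock: 27.05
tool_pos: [0.5532, -0.1815, 0.1909]
eef_rot: [0.002, 0.708, 0.706, 0.001]
wrist_force: [1.5, 0.2, 0.9]
gripper_width: 0.998
```

Emit:
{"name": "drive_tool", "arguments": {
  "deltas": [
    [[0, 0, 0, 3.5, 0, 0, 0], [0, 0, 0, 7, 0, 0, 0], [0, 0, 0, 10.5, 0, 0, 0], [0, 0, 0, 14, 0, 0, 0], [0, 0, 0, 17.5, 0, 0, 0]]
  ]
}}

```text
clock: 27.47
tool_pos: [0.5526, -0.0051, 0.1889]
eef_rot: [0.0, 0.708, 0.707, 0.0]
wrist_force: [0.3, 0.2, -0.6]
gripper_width: 0.999
```

Emit:
{"name": "drive_tool", "arguments": {
  "deltas": [
    [[0, 0, 0, 3.5, 0, 0, 0], [0, 0, 0, 7, 0, 0, 0], [0, 0, 0, 10.5, 0, 0, 0], [0, 0, 0, 12, 0, 0, 0], [0, 0, 0, 12, 0, 0, 0]]
  ]
}}

```text
clock: 27.88
tool_pos: [0.5525, 0.1187, 0.1883]
eef_rot: [-0.001, 0.705, 0.709, 0.0]
wrist_force: [0.6, 0.8, -0.5]
gripper_width: 1.002
```

Run:
```python
from meas import *
a,da=grab('top','top9.png');b,db=grab('side','side9.png')
o=np.zeros((600,800,3),np.uint8)
c=cv2.resize(a[140:220,265:405],None,fx=5,fy=5);o[:400,:700]=c
cv2.imwrite('pics/f1.png',o[:400,:700,::-1])
c=b[190:320,230:370];cv2.imwrite('pics/f2.png',cv2.resize(c,None,fx=4,fy=4)[:,:,::-1])
w=cloud('top',da);yaw=.0706;C=np.array([.5445,-.2122]);s=observe();print(s['clock'],s['tool_pos'])
for k,h,x,y in(('oblong',54,.5378,-.1015),('tall',68,.5423,-.1755),('dome',50,.5471,-.2485),('square',46,.5526,-.322)):
    m=(np.hypot(w[...,0]-x,w[...,1]-y)<.032)&(w[...,2]>.004+(h-(12 if k=='dome' else 6))/1000)
    p=w[m];r=cv2.minAreaRect((p[:,:2]*1000).astype(np.float32));q=np.array(r[0])/1000-C
    print(k,len(p),np.round(r[0],1),np.round(r[1],1),'medz',np.round(np.median(p[:,2]),4),'rack xy',np.round([np.cos(yaw)*q[0]+np.sin(yaw)*q[1],-np.sin(yaw)*q[0]+np.cos(yaw)*q[1]],4))
```

```text
27.9833 [0.55280624 0.11346229 0.18867292]
oblong 179 [ 537.9 -100.7] [43.9 24.7] medz 0.0582 rack xy [0.0013 0.1117]
tall 104 [ 542.4 -175.5] [24.4 27.1] medz 0.0709 rack xy [0.0004 0.0367]
dome 140 [ 546.8 -248.4] [31.  31.7] medz 0.0514 rack xy [-0.0003 -0.0362]
square 193 [ 553.3 -321.2] [35.  34.9] medz 0.0503 rack xy [ 0.0011 -0.1093]
```

View pics/f1.png

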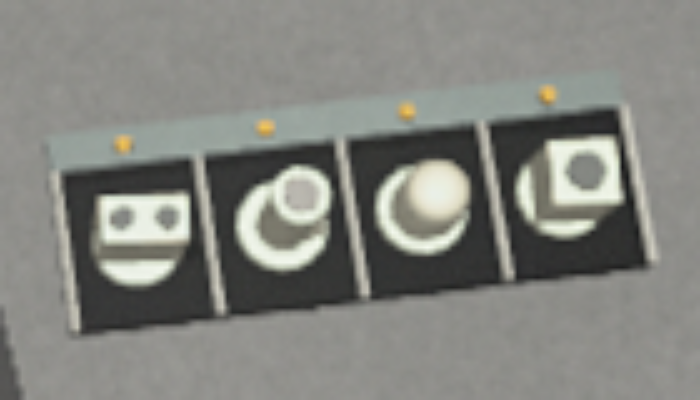

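View pics/f2.png

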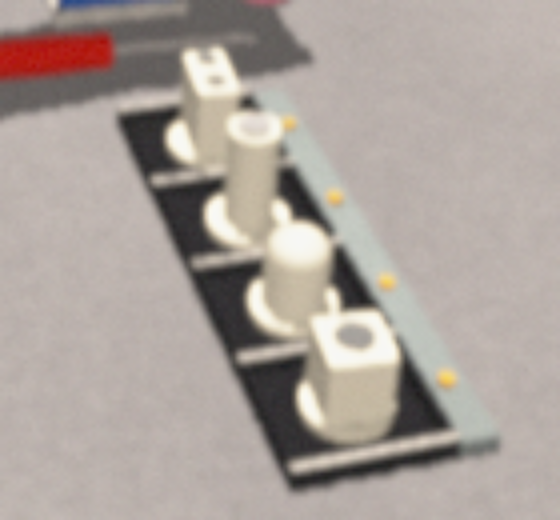

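Both views show all four heads upright and centred, in the order oblong, tall, dome, square from the left. The arm is clear, so I'm letting it settle and handing in.

Emit:
{"name": "drive_tool", "arguments": {
  "deltas": [
    [[0, 0, 0, 0, 0, 0, 0], [0, 0, 0, 0, 0, 0, 0], [0, 0, 0, 0, 0, 0, 0], [0, 0, 0, 0, 0, 0, 0]]
  ]
}}

```text
clock: 28.32
tool_pos: [0.5531, 0.1122, 0.1889]
eef_rot: [0.0, 0.708, 0.706, -0.0]
wrist_force: [-0.3, 0.3, 0.2]
gripper_width: 1.005
```

```bash
python3 -c "
from rig import *
print(hand_in(),observe()['clock'])"
```

```text
the job is handed in; nothing more can be done
the job is handed in; nothing more can be done
```

All four heads are in the test rack in reverse order, and the job was handed in about 28 s into the 120 s limit. No verdict was reported. The row started as square, dome, tall, oblong from the left, and the rack now reads oblong, tall, dome, square.

- **Placing:** I lowered each head until the wrist force showed contact, 12 to 22 N, then let go. None was dropped or tipped in the checks I made, and the pink look-alikes were left alone.
- **Final position:** the last top-view measurement put every head within about 2 mm of its compartment's centre, both along and across the row.
- **Final stance:** top heights matched a foot flat on the floor, to within about 1 mm for the oblong, tall and square. The dome's rounded top allows no such height check. Both camera views showed all four upright, with the gripper well clear. No check failed or disagreed.

The rack's centre was corrected by about 1.5 mm for the camera's viewing angle, so those offsets depend on my own estimate of the centre.

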